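Open the hot scent warmer with the lid lifter

ROBOT

A 6-joint arm with a two-finger parallel gripper is mounted at the origin on a cart in front of the work surface, level with it; the furniture and walls round the work are solid. World frame = base frame: x ahead of the robot, y to its left, z up, the work surface at z = 0. Lengths are in mm, angles in rad, forces in N, time in s.
With the tool pointing down it reaches from about 350 to 975 mm from the base axis. Payload 7.1 kg.
Tool frame: the origin (TCP) lies midway between the tips of the shut fingers; the grasp point (between the pads) lies ctrl.grip_point_offset behind it (ctrl.grip_point_offset is the distance from the TCP to the grasp point, in mm); z points along the fingers, y is the line along which they close (so a half turn about z gives the same grasp; the last joint's range is limited). The gripper opens to 88 mm and grips with 3 to 60 N. Pads are 20 mm wide; open, the fingers measure 115 mm over their backs; the gripper's body (75 mm by 178 mm) begins 61 mm behind the grasp point.
Start: joints at [-1.252, 0.423, 1.63, -0, 1.089, -0.019], TCP at [207.15, -589.656, 222.675] pointing down, gripper open.
Joint ranges: [-3, 3], [-0.9, 2.11], [0.09, 2.58], [-1.31, 4.45], [0.11, 2.69], [-2.54, 2.54]. Speed limits (rad/s): [2.39, 2.39, 3.01, 3.14, 3.14, 3.14].

INTERFACE

Orientations are given as a rotation vector (axis times angle).
In Python, from workcell import ctrl, get_image, close_job, finder gives the robot as it stands.
- The arm moves only by the tool servo_tool, never from a script. Its argument "deltas" is a list of rows, each a list of 2 entries, a list of its own where there are three numbers: the shift along the tool's x, y, z in mm, then the turn, a rotation vector about the tool's x, y, z in rad. A call has 1 to 5 rows; each row is the pose to reach, as a shift and turn from the pose commanded when the call began, along the tool's axes at that moment; what a row does not reach only later rows make up. A row lasts 1/12 s, in which the tool goes at most 41.7 mm and 7.16 degrees, less where a joint would pass 70% of its speed; a pose out of reach is approached as far as the arm can. A call with a gripper value outside its range is refused whole. "grip" is the closure, from -1 (fully open) to 1 (shut), so that 0 is half open, set as the call begins (left out, the last holds). The fingers move at their own pace and stop on an object; the grip force is fixed at half the most. Time passes only in rows, so rows that repeat a pose let the fingers close. It gives the time, the measured TCP pose, the force, the opening and the grip force at its end, in the units of the state.
- ctrl.get_obs(): the state, without advancing time (a new reading comes with each control period).
- get_image(name): name is "side" or "top" or "wrist"; returns a dict with "frame" (480x640x3 uint8, blue, green, red), "depth" (480x640 float32, mm along the optical axis (not along the pixel's ray), 0 where there is no reading), "K" (3x3 intrinsics, pixels), "pose" (4x4, takes a point from camera to world coordinates). Camera axes: x right, y down, z forward; pixel columns grow to the right and rows downward; lengths in mm; the calibration is good to about 2 mm. A picture is of the moment at which its call begins.
- close_job(): hands the job in; it is judged then, once.
Trained networks look in a picture, given as the dict that the camera call returned (one of the last four; its "shot" number tells which), for a name from the list of things; names that differ only in an ending like _2 or _b are one class to them, and where a whole thing is asked for, a point or a joint stands for the part that bears it (a point fixed in the world has none). Each returns a list of dicts, best first, with "score" (0 to 1); they miss things now and then, are a little off and sometimes report something else, mostly with a low value. They report only what shows in the picture. A call takes as long as a camera call. They do not tell look-alikes from the thing itself.
- finder.search_frame(query, picture): "rect" ([centre column, centre row, width, height] as shares, 0 to 1, of the picture: columns of its width, rows of its height, round what is visible of it).
- finder.silhouettes(query, picture): "mask" (480x640 bool, what is visible of it) and "rect" ([centre column, centre row, width, height] as shares, 0 to 1, of the picture: columns of its width, rows of its height, round what is visible of it).
The state is a dict: "t": time; "qpos": joint angles; "qvel": joint speeds; "joint_torque": joint torques, N m; "ee_pos": TCP position; "orientation": TCP orientation; "ft_force": force on the tool from outside, world axes, zero at the start; "moment": the same for the moment, N m; "width": finger opening in mm; "grasp_force": force on a finger pad.
Only numpy, scipy, OpenCV 4.12 (cv2) and the standard library are available. Lean on these libraries where they do the work, as an engineer would, in place of code of your own. Each camera call takes 0.05 s, during which the arm holds its last target. There are 200 camera calls.

TASK

The round scent warmer on the desk is hot and its metal lid is locked on by a twist catch. Take the lid lifter out of its wooden holder, hook it under the lid's loop, turn the lid anticlockwise with it until you feel the stop, and lift it off without forcing, keeping it level; set the lid gently down into the round wooden lid rest, unhook, and stand the lifter back in its holder. Never touch the lid with the gripper, and leave everything else on the desk alone.

Things in the scene. Friction and masses are not known exactly. Their poses are not given: they have to be found in the camera images.
- warmer: white round pot, 120 mm across, 60 mm high, with a black dial on its front; fixed to the desk. Origin: centre of its underside. The lid lies on its rim at height 60 mm.
- lid: hot steel lid, a disc 110 mm across, 5 mm thick, 0.18 to 0.35 kg, loop handle on top. Origin: centre of the disc's underside (on the warmer's rim); z up. Below, a plug 68 mm across reaches 12 mm down, with two catch lugs along x, tips 44 mm from the centre. Forces of lifter on lid above about 20 N (pulling while locked, twisting with over 0.3 N m) count as forcing.
- loop_bar (a point): middle of the loop's bar, on its centre line, 32 mm above the lid's origin, over its centre. The loop stands in the lid's y-z plane, the same from both sides: a 6 mm round bar along the lid's y, straight for 49 mm, underside 24 mm above the disc's top, on two legs 48 mm apart inside.
- rest: fixed round wooden lid rest, 124 mm across, 20 mm high, with a hollow 98 mm across and 16 mm deep. Origin: centre of its underside. The seated lid's disc lies on its top (lid's origin 20 mm above the rest's origin), plug and lugs inside the hollow, at any yaw.
- holder: fixed wooden block 70 (x) x 80 (y) x 50 mm with a pocket 30 (x) x 44 (y) mm in the middle of its top, 40 mm deep (floor 10 mm above the origin). Origin: centre of its underside.
- lifter: steel lid lifter, 0.12 kg, 162 mm high, standing upright in the holder's pocket, its axes nearly the holder's. Origin: centre of its underside; z up along it. Black handle on top, 14 (x) x 24 (y) mm, from 100 to 162 mm above the origin, on the axis.
- lifter_hook (a point): middle of the top of the hook's tongue, 5 mm above the lifter's origin: where the bar lies when the lid hangs. The J-hook is 36 mm wide (y): tongue 5 mm thick, x = -10.5 to 10.5 mm; upturned lip at the +x end, top 15 mm above the origin; back plate at the -x end; 11 mm channel between, open up to 41 mm, where the stem cranks back over the tongue. Slide it under the loop towards its +x.
- lifter_grip (a point): middle of the upper handle, 140 mm above the lifter's origin
- mug: blue mug, bystander, 91 mm high
- usb_adapter: black adapter, bystander, 46x30x24 mm
- binder_clip_2: binder clip, bystander, 42 mm high
- pen_red: pen, bystander, 141 mm long
- desk_mouse: computer mouse, bystander, 112 mm long
- stand: wooden phone stand, bystander, 90x70x26 mm
- warmer_rim (a point): centre of the warmer's mouth, 60 mm above its origin. A catch ring hidden under the rim, at its own unknown angle, locks the lid: it rises only 2.5 mm, but turns with light friction anticlockwise seen from above (growing yaw) by 22 to 70 degrees (differs every time) to a springy stop (5 N m/rad); at the stop or up to 2 degrees short of it, it lifts straight off.
There are look-alikes about, which are no part of the job. Several things have the shape of the lifter; the one meant has the colours described above.

How it is judged:
By the outcome, as a careful person would: the job done as asked, in the order asked, and still so for the second after the job is handed in, with the robot touching nothing.
It also fails if it takes over 72 s, if anything falls off the work surface, if the arm or the gripper's body presses on something with over 40 N, if the wrist force passes 120 N, or if a joint passes its speed limit or range.

## Working session

There is one attempt and no reset: what is moved stays moved. The work goes in short steps, Python scripts to look and compute and a tool call to move; the robot and the scene stay as the last step left them, time stands still between calls to the robot, and variables do not carry over. Pictures are saved under pics/ and viewed, at most 10 in all, crops included, and the job is handed in when it is done.

Besides the shell and the picture viewer there is one more tool, called as a command line: name --argument value ..., lists and objects as JSON in quotes. servo_tool: Moves the arm, as the interface text tells. Its arguments: {"type":"object","properties":{"deltas":{"type":"array","items":{"type":"array"}},"grip":{"type":"number"}},"required":["deltas"]}

```bash
ls; mkdir -p pics
cat > h.py <<'E'
import numpy as np,cv2
from workcell import ctrl,get_image,close_job,finder
from scipy.spatial.transform import Rotation as R
def pts(im,mask=None):
    d=im["depth"];m=(d>0) if mask is None else (mask&(d>0))
    v,u=np.nonzero(m);z=d[v,u];K=im["K"]
    P=np.c_[(u-K[0,2])/K[0,0]*z,(v-K[1,2])/K[1,1]*z,z,]
    return P@im["pose"][:3,:3].T+im["pose"][:3,3],u,v
def proj(im,p):
    T=np.linalg.inv(im["pose"]);q=T[:3,:3]@np.array(p)+T[:3,3];q=im["K"]@q;return q[:2]/q[2]
E
python3 - <<'E'
from h import *
o=ctrl.get_obs();print(o,ctrl.grip_point_offset)
a=get_image("top");b=get_image("side")
cv2.imwrite("pics/top.png",a["frame"]);cv2.imwrite("pics/side.png",b["frame"])
for n,im in(("top",a),("side",b)):
  print(n,im["pose"].round(2).tolist())
  for q in["warmer","lid","rest","holder","lifter","mug","stand"]:
    for r in finder.silhouettes(q,im)[:4]:
      P,u,v=pts(im,r["mask"])
      if len(P)<5: continue
      print(q,round(r["score"],2),(np.array(r["rect"])*[640,480,640,480]).round(),np.median(P,0).round(),np.percentile(P,3,0).round(),np.percentile(P,97,0).round())
E
```

```text
pics
{'t': 0.0, 'qpos': array([-1.25196207e+00,  4.23840300e-01,  1.63068221e+00, -4.34777111e-06,
        1.08856701e+00, -1.90101517e-02]), 'qvel': array([-6.99910999e-04, -1.47677396e-03, -2.35111320e-04, -6.17726212e-05,
        9.28627240e-05, -2.12629777e-03]), 'joint_torque': array([-1.01809292e-03, -5.44624364e+01, -2.73666698e+01,  6.42669504e-02,
        2.28322099e-02, -1.19371466e-04]), 'ee_pos': array([ 207.00522405, -589.14625623,  221.90508304]), 'orientation': array([-3.09541792e+00, -5.27918925e-01,  3.56976030e-04]), 'ft_force': array([ 0.33416991, -0.09216278, -0.16070409]), 'moment': array([-0.03462493,  0.02169496,  0.03088443]), 'grasp_force': 0.0, 'width': 87.18984259537562} 18.700000000000003
top [[0.01, -1.0, 0.07, 450.75], [-1.0, -0.01, -0.0, 255.87], [0.0, -0.07, -1.0, 955.63], [0.0, 0.0, 0.0, 1.0]]
warmer 0.6 [468. 266.  45.  35.] [466. -43.  50.] [429. -90.   8.] [496. -13.  53.]
warmer 0.58 [340. 213.  46.  67.] [528. 214.  59.] [508. 164.   1.] [631. 250.  64.]
lid 0.75 [482. 269.  44.  13.] [460. -47. 122.] [452. -67.  16.] [468. -38. 174.]
lid 0.71 [3
[... 1157 characters left out ...]
0. 140.  62.] [624. 233.  93.]
rest 0.69 [317. 250.  56.  42.] [504. 392.   9.] [450. 330.   1.] [557. 443.  21.]
holder 0.73 [271. 402.  53.  68.] [467. -82.  47.] [430. -96.   2.] [498. -18.  51.]
holder 0.72 [392. 331.  28.  23.] [657. 121.  22.] [635. 108.   3.] [679. 143.  25.]
lifter 0.88 [270. 365.  17.  80.] [463. -63. 118.] [453. -71.  15.] [471. -41. 172.]
lifter 0.78 [330. 377.  25.  84.] [556. -55.  76.] [543. -66.   6.] [571. -48. 161.]
mug 0.9 [250. 266.  45.  55.] [381. 237.  61.] [343. 215.   8.] [425. 306.  89.]
mug 0.71 [241. 318.  18.  13.] [377. 145.  12.] [364. 136.   0.] [391. 158.  24.]
stand 0.65 [348. 219.  46.  28.] [572. 504.  18.] [523. 474.   3.] [616. 548.  25.]
```

Run:
```python
import cv2
a=cv2.imread("pics/top.png")[140:340,150:530];cv2.imwrite("pics/top_c.png",cv2.resize(a,(800,421),interpolation=cv2.INTER_CUBIC))
a=cv2.imread("pics/side.png")[190:450,200:480];cv2.imwrite("pics/side_c.png",cv2.resize(a,(646,600),interpolation=cv2.INTER_CUBIC))
```

```text
(no output)
```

View pics/top_c.png

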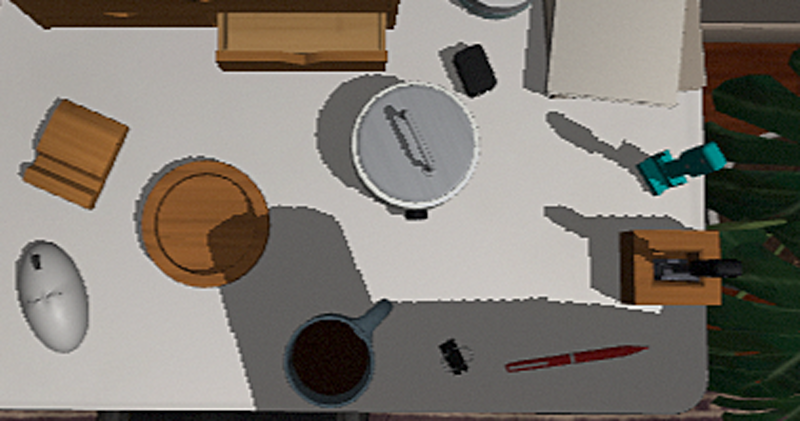

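View pics/side_c.png

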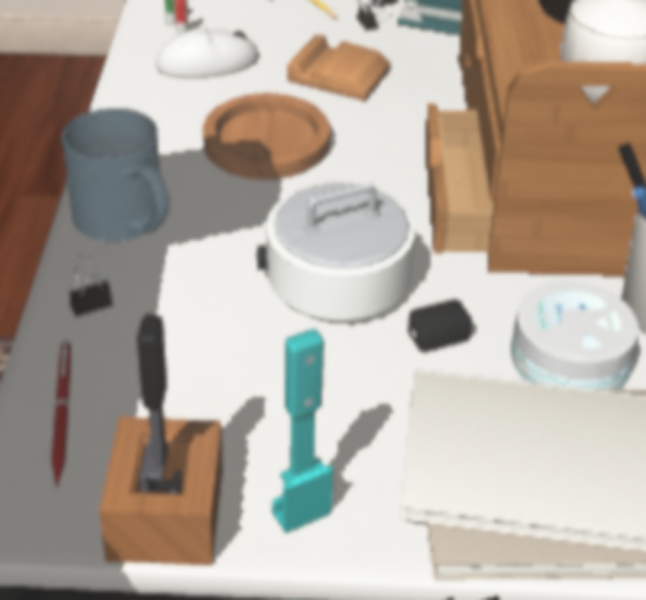

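The top picture shows the warmer at crop (415,145), the rest at (205,222) and the black lifter in its holder at (670,267). The teal look-alike stands at (680,165). The side picture agrees. Next I fit the geometry.

```bash
cat >> h.py <<'E'
from scipy.optimize import least_squares
def circ(P,r=None):
    c0=P[:,:2].mean(0);
    f=least_squares(lambda p:np.hypot(P[:,0]-p[0],P[:,1]-p[1])-p[2],[*c0,50],loss="soft_l1");return f.x
def rim(P,r0=None,n=48):
    # outer boundary by angle
    c=np.median(P[:,:2],0)
    for _ in range(4):
        d=P[:,:2]-c;a=((np.arctan2(d[:,1],d[:,0])+np.pi)/(2*np.pi)*n).astype(int)%n;rr=np.hypot(*d.T)
        Q=np.array([P[a==k][np.argmax(rr[a==k])] for k in range(n) if (a==k).any()]);x=circ(Q);c=x[:2]
    return x
def box(P,lo,hi): return P[np.all((P>lo)&(P<hi),1)]
E
python3 - <<'E'
from h import *
for n in("top","side"):
  im=get_image(n);P,_,_=pts(im)
  L=box(P,[500,110,58],[650,270,72]);print(n,"lid rim",rim(L).round(1),"z",np.median(L[:,2]))
  B=box(P,[520,130,84],[630,250,105]);
  if len(B)>4:
    m=B[:,:2].mean(0);w,V=np.linalg.eigh(np.cov(B[:,:2].T));print(" bar",len(B),B.mean(0).round(1),"ang",np.degrees(np.arctan2(V[1,1],V[0,1])).round(1),np.percentile(B[:,2],[5,50,95]).round(), np.ptp((B[:,:2]-m)@V,axis=0).round())
  S=box(P,[420,310,14],[580,470,26]);print(" rest",rim(S).round(1),"z",np.median(S[:,2]))
  H=box(P,[410,-120,44],[520,10,55]);r=cv2.minAreaRect(H[:,:2].astype(np.float32));print(" holder",r,np.median(H[:,2]))
  for a,b in((52,75),(75,105),(112,140),(140,168),(168,180)):
    Q=box(P,[430,-90,a],[495,-15,b]);
    if len(Q): print(" lifter",a,b,len(Q),Q.mean(0).round(1),Q.min(0).round(),Q.max(0).round())
  T=box(P,[380,-150,100],[720,500,300]);print(" tall",T[:,2].max())
E
```

```text
top lid rim [574.6 191.8  59.1] z 65.04974877366419
 bar 98 [574.6 191.6  94.1] ang -154.1 [90. 94. 97.] [ 6. 59.]
 rest [501.5 391.9  61.3] z 20.201232254326612
 holder ((462.796875, -53.485443115234375), (68.92091369628906, 81.62673950195312), 0.32306352257728577) 50.46137942966544
 lifter 52 75 246 [461.7 -47.2  54.8] [430. -90.  52.] [495. -15.  75.]
 lifter 75 105 19 [460.5 -46.3  89.2] [457. -48.  78.] [463. -45. 101.]
 lifter 112 140 42 [460.  -44.2 127.1] [454. -55. 113.] [468. -42. 140.]
 lifter 140 168 57 [460.6 -44.5 154.5] [454. -60. 140.] [468. -41. 168.]
 lifter 168 180 107 [460.7 -52.6 171.9] [454. -64. 168.] [467. -42. 178.]
 tall 203.36154649387584
side lid rim [576.  188.7  59. ] z 64.04168656877516
 bar 111 [575.5 188.2  91.9] ang -155.1 [87. 92. 95.] [10. 58.]
 rest [503.4 389.   61.8] z 18.910002092701575
 holder ((463.618408203125, -54.86688232421875), (70.17362976074219, 83.34532928466797), 0.4078361392021179) 49.28564551127977
 lifter 52 75 172 [460.4 -60.8  58.5] [431. -90.  52.] [495. -22.  74.]
 lifter 75 105 94 [462.8 -61.   89.5] [458. -65.  75.] [466. -48. 105.]
 lifter 112 140 167 [463.5 -64.2 126.2] [454. -69. 112.] [469. -47. 140.]
 lifter 140 168 180 [463.8 -63.6 154.2] [455. -69. 140.] [469. -46. 168.]
 lifter 168 180 114 [462.5 -57.7 170.7] [455. -69. 168.] [469. -44. 173.]
 tall 200.49313888015695
```

servo_tool --deltas '[[[28,-28,-4],[0,0,-0.082]],[[56,-56,-8],[0,0,-0.164]],[[84,-85,-12],[0,0,-0.246]],[[112,-113,-16],[0,0,-0.328]],[[140,-141,-20],[0,0,-0.411]]]' --grip -1

```text
t: 1.32
ee_pos: [292.8, -408.6, 242.8]
orientation: [2.922, 1.154, 0.0]
ft_force: [1.2, -0.5, 0.4]
width: 87.8
grasp_force: 0.0
```

servo_tool --deltas '[[[36.7,-14.6,0],[0,0,-0.082]],[[73.4,-29.2,0],[0,0,-0.164]],[[110,-43.7,0],[0,0,-0.246]],[[146.7,-58.3,0],[0,0,-0.328]],[[183.4,-72.9,0],[0,0,-0.411]]]'

```text
t: 1.73
ee_pos: [377.7, -230.3, 243.0]
orientation: [2.624, 1.726, 0.001]
ft_force: [1.2, -0.8, 0.4]
width: 87.8
grasp_force: 0.0
```

servo_tool --deltas '[[[39.5,1.3,0],[0,0,-0.082]],[[78.9,2.6,0],[0,0,-0.164]],[[118.4,3.9,0],[0,0,-0.246]],[[157.8,5.2,0],[0,0,-0.328]],[[197.3,6.5,0],[0,0,-0.411]]]'

```text
t: 2.15
ee_pos: [462.6, -51.8, 243.0]
orientation: [2.216, 2.226, 0.001]
ft_force: [0.9, -0.2, 1.2]
width: 88.0
grasp_force: 0.0
```

```bash
cat >> h.py <<'E'
def state(o=None):
    o=o or ctrl.get_obs();M=R.from_rotvec(o["orientation"]).as_matrix()
    print("t",round(o["t"],2),"tcp",o["ee_pos"].round(1),"yawy",np.degrees(np.arctan2(M[1,1],M[0,1])).round(2),"zax",M[:,2].round(3),"q",np.degrees(o["qpos"]).round(0),"F",o["ft_force"].round(2),"M",o["moment"].round(3),"w",round(o["width"],1),"g",round(o["grasp_force"],1));return o,M
def to(p,yawy):
    o,M=state();d=M.T@(np.array(p)-o["ee_pos"])
    y=np.arctan2(M[1,1],M[0,1]);t=(np.radians(yawy)-y+np.pi)%(2*np.pi)-np.pi
    print("shift",d.round(1),"turnz",-t.round(4))
E
python3 - <<'E'
from h import *
state();im=get_image("wrist");cv2.imwrite("pics/w1.png",im["frame"]);P,_,_=pts(im)
print(im["pose"].round(2).tolist())
H=box(P,[410,-120,44],[520,10,55]);print(cv2.minAreaRect(H[:,:2].astype(np.float32)),len(H))
for a,b in((15,48),(53,75),(75,105),(112,140),(140,168),(168,180)):
    Q=box(P,[440,-85,a],[485,-15,b])
    if len(Q): print(" lifter",a,b,len(Q),Q.mean(0).round(1),np.percentile(Q,2,0).round(1),np.percentile(Q,98,0).round(1))
E
```

```text
t 2.15 tcp [462.6 -51.8 243. ] yawy 0.24 zax [ 0.001 -0.    -1.   ] q [ -8.   9. 112.  -0.  59.  -8.] F [ 0.94 -0.21  1.22] M [-0.03  -0.135 -0.03 ] w 88.0 g 0.0
[[1.0, 0.0, 0.0, 462.63], [0.0, -0.96, -0.29, 29.88], [0.0, 0.29, -0.96, 404.63], [0.0, 0.0, 0.0, 1.0]]
((463.72271728515625, -53.37289810180664), (70.12628936767578, 79.60432434082031), 0.1845313012599945) 3652
 lifter 15 48 535 [465.  -53.   35.6] [446.3 -76.7  15.4] [480.3 -30.2  48. ]
 lifter 53 75 251 [457.5 -47.7  56.7] [451.9 -67.9  53.9] [466.3 -37.   71.9]
 lifter 75 105 37 [462.2 -46.1  86.6] [459.4 -46.4  75.6] [465.1 -45.6  96. ]
 lifter 112 140 133 [462.3 -42.7 127.5] [455.6 -45.7 114. ] [468.9 -41.7 139.8]
 lifter 140 168 213 [462.  -43.7 156.6] [455.2 -55.3 141.2] [468.9 -41.7 167.9]
 lifter 168 180 553 [462.  -53.  170.8] [455.9 -64.1 168.4] [468.2 -42.7 172.6]
```

View pics/w1.png

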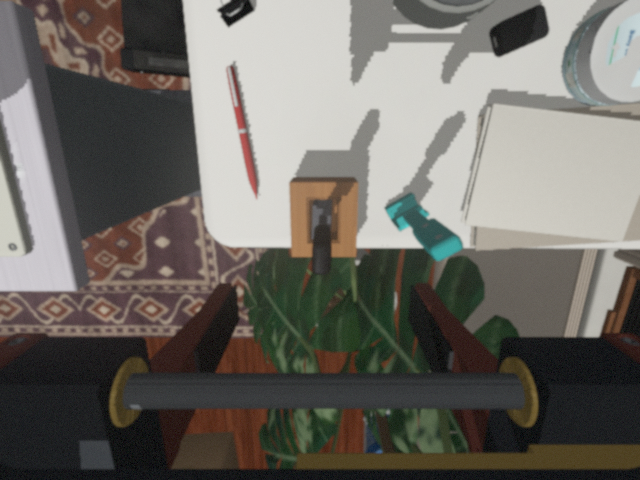

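The wrist picture shows the black lifter at about (320,240) in the holder. Its back plate is on the -x side, so the lifter's +x is world +x. Next I descend and grip.

servo_tool --deltas '[[[-1.2,-0.6,30],[0,0,0]],[[-1.2,-0.6,60],[0,0,0]],[[-1.2,-0.6,90],[0,0,0]],[[-1.2,-0.6,105],[0,0,0]],[[-1.2,-0.6,112],[0,0,0]]]'

```text
t: 2.62
ee_pos: [459.9, -54.6, 128.5]
orientation: [-2.219, -2.22, 0.004]
ft_force: [-1.0, -0.1, 0.9]
width: 88.0
grasp_force: 0.0
```

servo_tool --deltas '[[[0,0,0],[0,0,0]],[[0,0,0],[0,0,0]],[[0,0,0],[0,0,0]],[[0,0,0],[0,0,0]],[[0,0,0],[0,0,0]]]' --grip 1

```text
t: 3.03
ee_pos: [462.2, -55.1, 131.7]
orientation: [2.22, 2.22, 0.002]
ft_force: [-0.3, -0.6, -0.0]
width: 57.7
grasp_force: 0.0
```

servo_tool --deltas '[[[0,0,0],[0,0,0]],[[0,0,0],[0,0,0]],[[0,0,0],[0,0,0]],[[0,0,0],[0,0,0]],[[0,0,0],[0,0,0]]]'

```text
t: 3.45
ee_pos: [461.4, -54.9, 130.7]
orientation: [2.221, 2.221, 0.0]
ft_force: [-0.8, -0.1, 0.6]
width: 24.6
grasp_force: 0.0
```

Run:
```python
from h import *
state()
```

```text
t 3.45 tcp [461.4 -54.9 130.7] yawy 0.0 zax [ 0.  0. -1.] q [ -8.  19. 117.   0.  44.  -8.] F [-0.8  -0.11  0.64] M [ 0.032 -0.109 -0.01 ] w 24.6 g 0.0
```

servo_tool --deltas '[[[0,0,0],[0,0,0]],[[0,0,0],[0,0,0]],[[0,0,0],[0,0,0]],[[0,0,0],[0,0,0]],[[0,0,0],[0,0,0]]]'

```text
t: 3.87
ee_pos: [461.4, -54.9, 130.6]
orientation: [-2.221, -2.221, 0.0]
ft_force: [-0.8, -0.8, -1.1]
width: 14.0
grasp_force: 30.0
```

Run:
```python
from h import *
state()
```

```text
t 3.87 tcp [461.4 -54.9 130.6] yawy -0.0 zax [-0.  0. -1.] q [ -8.  19. 117.  -0.  44.  -8.] F [-0.76 -0.76 -1.11] M [-0.089 -0.08  -0.057] w 14.0 g 30.0
```

servo_tool --deltas '[[[0,0,-10],[0,0,0]],[[0,0,-25],[0,0,0]],[[0,0,-45],[0,0,0]],[[0,0,-70],[0,0,0]],[[0,0,-90],[0,0,0]]]'

```text
t: 4.28
ee_pos: [461.4, -54.9, 222.6]
orientation: [2.221, 2.221, 0.0]
ft_force: [1.5, -0.2, -1.3]
width: 13.8
grasp_force: 30.0
```

servo_tool --deltas '[[[0,0,-10],[0,0,0]],[[0,0,-10],[0,0,0]]]'

```text
t: 4.45
ee_pos: [462.8, -55.1, 233.2]
orientation: [2.219, 2.219, 0.004]
ft_force: [-0.5, -0.1, -0.4]
width: 13.9
grasp_force: 30.0
```

Run:
```python
from h import *
o,M=state();t=o["ee_pos"]
for n in("side","wrist"):
  im=get_image(n);P,_,_=pts(im);D=P-t
  for a,b in((-123,-105),(-105,-85),(-80,-60),(-58,-40),(-38,-22)):
    Q=D[(D[:,2]>a)&(D[:,2]<b)&(abs(D[:,0])<30)&(abs(D[:,1])<35)]
    if len(Q): print(n,a,b,len(Q),Q.mean(0).round(1),np.percentile(Q,2,0).round(1),np.percentile(Q,98,0).round(1))
  u,v=proj(im,t+[0,0,-80]);u,v=int(u),int(v);print(u,v)
  s=50 if n=="side" else 120
  c=im["frame"][max(v-s,0):v+s,max(u-s,0):u+s];cv2.imwrite(f"pics/l_{n}.png",cv2.resize(c,(400,400)))
cv2.imwrite("pics/l.png",np.hstack([cv2.imread("pics/l_side.png"),cv2.imread("pics/l_wrist.png")]))
```

```text
t 4.45 tcp [462.8 -55.1 233.2] yawy 0.0 zax [ 0.005 -0.001 -1.   ] q [ -8.  10. 112.  -0.  57.  -8.] F [-0.55 -0.13 -0.35] M [-0.002 -0.101  0.014] w 13.9 g 30.0
side -123 -105 291 [   3.    -4.8 -113.3] [  -7.7  -19.3 -119.4] [  11.9   16.7 -105.5]
side -105 -85 70 [ -4.  -12.  -96.9] [  -8.9  -20.  -104.9] [ 10.2  10.4 -86.3]
side -80 -60 171 [ -1.4  -6.4 -73.2] [ -8.6 -18.2 -79.2] [  5.   13.6 -61.4]
side -58 -40 67 [  2.1  -6.1 -49.1] [ -2.2  -9.8 -57.8] [  4.7   3.4 -40.5]
side -38 -22 61 [  2.   -6.5 -31. ] [ -1.8  -9.8 -37.9] [  4.7   5.2 -22.9]
265 340
wrist -123 -105 585 [   4.     7.  -113.1] [  -8.1  -14.9 -119.6] [  10.4   19.  -106.3]
wrist -105 -85 47 [ -7.3  18.4 -93.9] [ -10.    14.1 -103.3] [ -5.4  19.2 -86.7]
wrist -80 -60 569 [ -4.9   6.4 -75.8] [-10.3 -11.6 -78.4] [  3.3  18.5 -63.3]
wrist -58 -40 96 [ -0.2   8.9 -48.3] [ -3.5   8.  -56.7] [  3.4   9.4 -41. ]
wrist -38 -22 63 [ -0.2   8.9 -33. ] [ -3.3   8.3 -37.6] [  3.2   9.4 -28.4]
323 254
```

View pics/l.png

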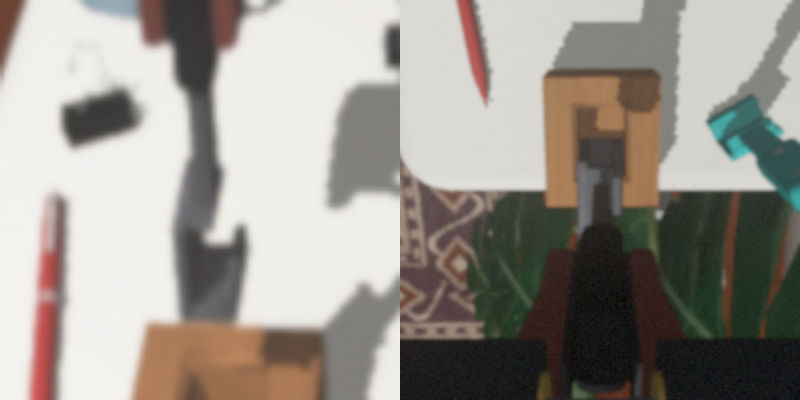

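The left half shows the hook opening, with its lip towards +x, and the lifter hanging square in the grip. Next I go to a hover beside the loop.

servo_tool --deltas '[[[28,9.5,0],[0,0,0.1126]],[[56,19,0],[0,0,0.2252]],[[84,28.5,0],[0,0,0.3378]],[[112,38,0],[0,0,0.4504]],[[140,47.5,0],[0,0,0.563]]]'

```text
t: 4.97
ee_pos: [508.1, 86.3, 228.9]
orientation: [-2.755, -1.508, 0.005]
ft_force: [0.3, -0.7, -1.4]
width: 13.5
grasp_force: 30.0
```

servo_tool --deltas '[[[28.7,-6.9,0],[0,0,0.1126]],[[57.3,-13.7,0],[0,0,0.2252]],[[86,-20.6,0],[0,0,0.3378]],[[114.6,-27.4,0],[0,0,0.4504]],[[143.3,-34.3,0],[0,0,0.563]]]'

```text
t: 5.38
ee_pos: [555.6, 225.7, 228.4]
orientation: [3.066, 0.685, -0.006]
ft_force: [0.4, -1.2, -1.5]
width: 13.6
grasp_force: 30.0
```

servo_tool --deltas '[[[0,0,0],[0,0,0]],[[0,0,0],[0,0,0]],[[0,0,0],[0,0,0]]]'

```text
t: 5.63
ee_pos: [555.2, 223.9, 228.9]
orientation: [3.063, 0.696, -0.005]
ft_force: [0.4, -0.6, -2.0]
width: 14.0
grasp_force: 30.0
```

```bash
cat >> h.py <<'E'
def bar(P,zlo=86,zhi=100,c=(575,190)):
    B=P[(P[:,2]>zlo)&(P[:,2]<zhi)&(np.hypot(P[:,0]-c[0],P[:,1]-c[1])<32)]
    m=np.median(B[:,:2],0);w,V=np.linalg.eigh(np.cov(B[:,:2].T));q=(B[:,:2]-m)@V;k=abs(q[:,0])<6
    B=B[k];w,V=np.linalg.eigh(np.cov(B[:,:2].T));q=(B[:,:2]-m)@V
    mid=m+V@((np.percentile(q,1,0)+np.percentile(q,99,0))/2)
    print(" bar",len(B),"mid",mid.round(1),"ang",(np.degrees(np.arctan2(V[1,1],V[0,1]))%180).round(1),"z",np.percentile(B[:,2],[5,50,95]).round(1),"size",(np.percentile(q,99,0)-np.percentile(q,1,0)).round(1))
E
python3 - <<'E'
from h import *
o,M=state()
for n in("wrist","side","top"):
  im=get_image(n);P,_,_=pts(im);print(n)
  try: bar(P)
  except Exception as e: print(e)
  L=box(P,[500,110,58],[650,270,70]);print(" rim",len(L),rim(L).round(1))
  if n=="wrist":cv2.imwrite("pics/w2.png",im["frame"])
E
```

```text
t 5.63 tcp [555.2 223.9 228.9] yawy -64.4 zax [-0.003 -0.001 -1.   ] q [21. 22. 96. -0. 62. 85.] F [ 0.42 -0.58 -2.02] M [-0.045  0.067  0.009] w 14.0 g 30.0
wrist
 bar 439 mid [577.4 192.3] ang 25.8 z [90.7 93.8 95.2] size [ 5.8 56.4]
 rim 9764 [576.5 191.9  59.3]
side
 bar 107 mid [576.4 189. ] ang 25.2 z [87.5 92.6 95.8] size [ 8.1 57.3]
 rim 1828 [576.  188.6  59.1]
top
 bar 18 mid [553.6 181.3] ang 30.1 z [89.8 93.8 96.3] size [ 5.2 10.5]
 rim 854 [542.6 177.7  28.1]
```

View pics/w2.png

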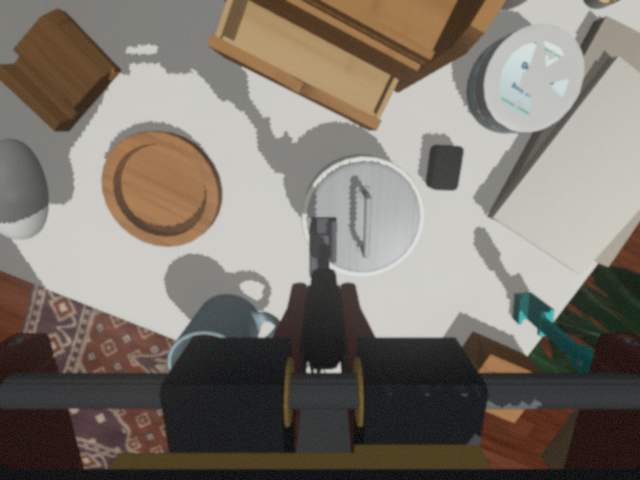

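The wrist picture shows the hook at (322,230) and the loop bar at column 367, parallel, with the hook left of the bar as intended. Next I measure the hook relative to the bar in this same view.

```bash
cat >> h.py <<'E'
def hook(P,o,M):
    D=(P-o["ee_pos"])@M   # tool coords: [lifter y, lifter x, down]
    for a,b in((40,56),(62,80),(85,104),(104,114),(113,124)):
        Q=D[(D[:,2]>a)&(D[:,2]<b)&(abs(D[:,0])<27)&(abs(D[:,1])<16)]
        if len(Q): print("  hook",a,b,len(Q),np.percentile(Q,3,0).round(1),np.percentile(Q,97,0).round(1))
E
python3 - <<'E'
from h import *
o,M=state()
for n in("wrist","side"):
  im=get_image(n);P,_,_=pts(im);print(n);hook(P,o,M)
  if n=="wrist": 
    bar(P);L=box(P,[500,110,60],[650,270,70]);print(np.median(L[:,2]), "rest",rim(box(P,[420,310,14],[580,470,26])).round(1))
E
```

```text
t 5.78 tcp [555.8 223.4 230.1] yawy -64.53 zax [-0.001 -0.001 -1.   ] q [21. 22. 96. -0. 62. 85.] F [ 0.03 -0.18 -1.11] M [-0.036  0.006 -0.001] w 14.2 g 30.0
wrist
  hook 40 56 90 [ 8.4 -3.4 40.3] [ 9.7  3.4 55.5]
  hook 62 80 565 [-10.  -10.3  65.8] [18.8  3.2 76.9]
  hook 85 104 45 [ 15.3 -10.1  86. ] [ 19.6  -5.4 101.9]
  hook 104 114 282 [-14.6  -7.9 105. ] [ 19.4  10.2 111.1]
  hook 113 124 298 [-11.8  -6.1 114.7] [ 19.4   6.2 118.3]
 bar 431 mid [577.5 192.4] ang 26.1 z [90.7 93.7 95.3] size [ 5.7 56.3]
64.39558782261494 rest [503.4 392.1  61.7]
side
  hook 40 56 67 [-6.8  1.2 40.7] [ 7.8  6.7 55.1]
  hook 62 80 123 [-15.6  -7.6  63.2] [15.4  7.1 78.6]
  hook 85 104 152 [-16.4  -7.4  86.3] [ 16.7  -1.2 103.7]
  hook 104 114 171 [-16.3  -6.  104.8] [ 18.3  13.8 113.8]
  hook 113 124 93 [-16.9  -6.3 113.1] [ 18.6  13.2 121. ]
```

servo_tool --deltas '[[[2,0,10],[0,0,0]],[[3.9,0,20],[0,0,0]],[[3.9,0,30],[0,0,0]],[[3.9,0,36],[0,0,0]],[[3.9,0,39],[0,0,0]]]'

```text
t: 6.3
ee_pos: [559.0, 225.9, 189.7]
orientation: [3.064, 0.693, -0.004]
ft_force: [-0.5, 0.1, -1.3]
width: 13.9
grasp_force: 30.0
```

servo_tool --deltas '[[[0,0,0],[0,0,0]],[[0,0,0],[0,0,0]],[[0,0,0],[0,0,0]]]'

```text
t: 6.55
ee_pos: [560.2, 226.4, 192.0]
orientation: [-3.064, -0.693, -0.001]
ft_force: [0.4, -0.1, -1.2]
width: 13.7
grasp_force: 30.0
```

Run:
```python
from h import *
o,M=state()
im=get_image("wrist");P,_,_=pts(im);hook(P,o,M);bar(P)
o,M=state()
im=get_image("side");u,v=proj(im,[572,200,90]);u,v=int(u),int(v);cv2.imwrite("pics/s3.png",cv2.resize(im["frame"][v-60:v+60,u-60:u+60],(600,600),interpolation=cv2.INTER_CUBIC))
```

```text
t 6.55 tcp [560.2 226.4 192. ] yawy -64.51 zax [ 0.001  0.    -1.   ] q [21. 25. 97. -0. 58. 85.] F [ 0.36 -0.15 -1.19] M [-0.051 -0.033 -0.009] w 13.7 g 30.0
  hook 40 56 92 [ 8.4 -3.1 40.4] [ 9.7  3.4 55.3]
  hook 62 80 567 [ -9.9 -10.3  65.6] [18.8  3.2 76.8]
  hook 85 104 43 [ 16.9 -10.1  85.3] [ 19.5  -5.5 102.7]
  hook 104 114 283 [-14.5  -8.2 105. ] [ 19.3  10.2 111.3]
  hook 113 124 299 [-12.   -6.1 114.6] [ 19.3   6.3 118.7]
 bar 546 mid [577.5 192.3] ang 25.9 z [90.4 93.8 95.2] size [ 5.8 56.2]
t 6.6 tcp [560.2 226.4 192.1] yawy -64.51 zax [ 0.001  0.    -1.   ] q [21. 25. 97.  0. 58. 85.] F [ 0.55 -0.09 -1.89] M [-0.039  0.031  0.011] w 13.8 g 30.0
```

View pics/s3.png

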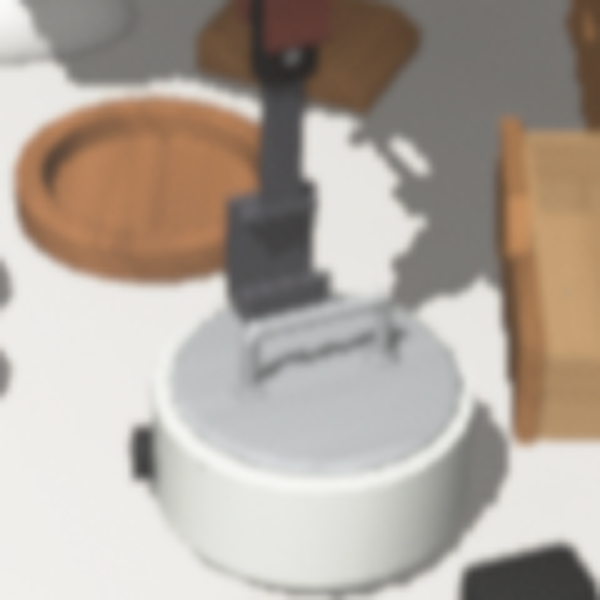

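The side picture shows the hook hanging beside the loop at (270,280), clear of the disc and with its lip below the bar. Next I slide it under.

servo_tool --deltas '[[[-1,7,1],[0,0,0]],[[-1,14,1],[0,0,0]],[[-1,20,1],[0,0,0]],[[-1,25,1],[0,0,0]],[[-1,29,1],[0,0,0]]]'

```text
t: 7.07
ee_pos: [571.9, 198.8, 190.8]
orientation: [3.064, 0.692, 0.0]
ft_force: [-0.0, -0.5, -0.9]
width: 13.7
grasp_force: 30.0
```

servo_tool --deltas '[[[0,3,0],[0,0,0]],[[0,6,0],[0,0,0]],[[0,9,0],[0,0,0]],[[0,9,0],[0,0,0]],[[0,9,0],[0,0,0]]]'

```text
t: 7.48
ee_pos: [575.4, 191.5, 190.7]
orientation: [-3.064, -0.693, 0.0]
ft_force: [-0.7, 0.5, -1.2]
width: 13.5
grasp_force: 30.0
```

Run:
```python
from h import *
o,M=state()
c=o["ee_pos"]+M@[1.3,0,121];print("lifter origin",c.round(1))
im=get_image("wrist");P,_,_=pts(im);hook(P,o,M)
D=(P-o["ee_pos"])@M
B=D[(D[:,2]>96)&(D[:,2]<104)&(abs(D[:,0])<34)&(abs(D[:,1])<8)]
for lo,hi in((-30,-19),(20.5,30)):
  Q=B[(B[:,0]>lo)&(B[:,0]<hi)];
  if len(Q):print("bar end",lo,len(Q),Q.mean(0).round(1),Q.min(0).round(1),Q.max(0).round(1))
u,v=map(int,proj(im,c+[0,0,20]));print(u,v);a=im["frame"][v-60:v+60,u-80:u+80]
im=get_image("side");u,v=map(int,proj(im,[576,192,90]));b=im["frame"][v-45:v+45,u-45:u+45]
cv2.imwrite("pics/h4.png",np.hstack([cv2.resize(a,(400,300)),cv2.resize(b,(400,300))]))
```

```text
t 7.48 tcp [575.4 191.5 190.7] yawy -64.53 zax [-0.  0. -1.] q [17. 25. 97.  0. 58. 82.] F [-0.66  0.52 -1.22] M [-0.025  0.019  0.041] w 13.5 g 30.0
lifter origin [576.5 192.   69.7]
  hook 40 56 86 [ 8.3 -3.4 40.8] [ 9.5  3.4 55.7]
  hook 62 80 561 [ -9.8 -10.3  65.6] [18.7  3.2 76.8]
  hook 85 104 211 [11.8 -9.5 87.3] [ 26.4   2.8 100.9]
  hook 104 114 276 [-14.7  -7.2 105.1] [ 19.3  10.2 110.8]
  hook 113 124 169 [-14.2  -8.4 114.6] [ 19.4   7.9 119.3]
bar end 20.5 94 [25.7  0.  98. ] [20.6 -2.6 96. ] [ 29.9   2.8 104. ]
323 244
```

View pics/h4.png

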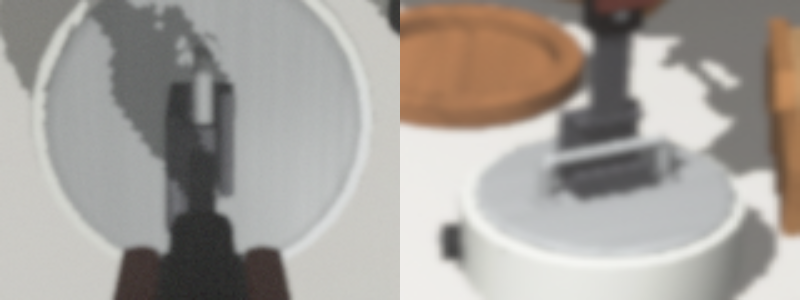

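The bar sits in the middle of the channel (lifter x = 0.0). I raise the hook partway and start turning.

servo_tool --deltas '[[[0.4,1,-4],[0,0,0]],[[0.4,1,-8],[0,0,0]],[[0.4,1,-10],[0,0,0]],[[0.4,1,-10],[0,0,0]]]'

```text
t: 7.92
ee_pos: [576.6, 191.0, 201.6]
orientation: [-3.064, -0.693, -0.002]
ft_force: [0.7, 0.7, -0.8]
width: 14.2
grasp_force: 30.0
```

```bash
python3 -c "
from h import *
state()"
```

```text
t 7.92 tcp [576.6 191.  201.6] yawy -64.51 zax [ 0.001  0.    -1.   ] q [17. 24. 97.  0. 59. 82.] F [ 0.68  0.73 -0.81] M [-0.052 -0.032 -0.011] w 14.2 g 30.0
```

servo_tool --deltas '[[[0,0,0],[0,0,-0.06]],[[0,0,0],[0,0,-0.12]],[[0,0,0],[0,0,-0.18]],[[0,0,0],[0,0,-0.24]],[[0,0,0],[0,0,-0.3]]]'

```text
t: 8.33
ee_pos: [576.1, 190.9, 200.9]
orientation: [-2.925, -1.147, -0.0]
ft_force: [-1.0, -0.2, 0.1]
width: 13.8
grasp_force: 30.0
```

```bash
python3 -c "
from h import *
state()"
```

```text
t 8.33 tcp [576.1 190.9 200.9] yawy -47.16 zax [ 0.  0. -1.] q [17. 24. 97.  0. 59. 64.] F [-1.   -0.18  0.14] M [-0.123  0.063 -0.109] w 13.8 g 30.0
```

servo_tool --deltas '[[[0,0,0],[0,0,-0.03]],[[0,0,0],[0,0,-0.05]],[[0,0,0],[0,0,-0.05]]]'

```text
t: 8.58
ee_pos: [576.1, 190.8, 200.8]
orientation: [-2.896, -1.216, -0.0]
ft_force: [-0.4, -0.3, -1.0]
width: 13.7
grasp_force: 30.0
```

Run:
```python
from h import *
o,M=state();print((o["ee_pos"]+M@[1.3,0,121]).round(1))
im=get_image("side");P,_,_=pts(im);bar(P)
```

```text
t 8.58 tcp [576.1 190.8 200.8] yawy -44.44 zax [ 0.  0. -1.] q [17. 24. 97.  0. 59. 62.] F [-0.35 -0.33 -1.02] M [-0.106  0.055 -0.105] w 13.7 g 30.0
[577.1 191.8  79.8]
 bar 118 mid [577.8 186.7] ang 34.3 z [87.6 93.  95.4] size [10.4 57.3]
```

servo_tool --deltas '[[[0,0,0],[0,0,-0.05]],[[0,0,0],[0,0,-0.1]],[[0,0,0],[0,0,-0.14]],[[0,0,0],[0,0,-0.14]]]'

```text
t: 8.97
ee_pos: [576.2, 190.8, 200.8]
orientation: [2.804, 1.416, 0.0]
ft_force: [-1.2, -0.2, 0.3]
width: 14.1
grasp_force: 30.0
```

```bash
python3 -c "
from h import *
state()"
```

```text
t 8.97 tcp [576.2 190.8 200.8] yawy -36.41 zax [ 0.  0. -1.] q [17. 24. 97.  0. 59. 54.] F [-1.24 -0.15  0.32] M [-0.108  0.052 -0.077] w 14.1 g 30.0
```

servo_tool --deltas '[[[0,0,0],[0,0,-0.02]],[[0,0,0],[0,0,-0.035]],[[0,0,0],[0,0,-0.035]]]'

```text
t: 9.22
ee_pos: [576.2, 190.8, 200.8]
orientation: [2.779, 1.465, 0.0]
ft_force: [-0.3, 0.0, 2.2]
width: 14.1
grasp_force: 30.0
```

Run:
```python
from h import *
o,M=state();print((o["ee_pos"]+M@[1.3,0,121]).round(1))
```

```text
t 9.22 tcp [576.2 190.8 200.8] yawy -34.42 zax [ 0.  0. -1.] q [17. 24. 97. -0. 59. 52.] F [-0.34  0.03  2.18] M [-0.103  0.076 -0.166] w 14.1 g 30.0
[577.  191.9  79.8]
```

```bash
cat >> h.py <<'E'
def mz(n=4):
    v=[]
    for _ in range(n): get_image("side");v.append(ctrl.get_obs()["moment"][2])
    print("mz",np.mean(v).round(3),np.round(v,3))
E
python3 -c "
from h import *
mz();state()"
```

```text
mz -0.158 [-0.203 -0.226 -0.076 -0.128]
t 9.42 tcp [576.2 190.8 200.7] yawy -34.46 zax [ 0.  0. -1.] q [17. 24. 97.  0. 59. 52.] F [ 0.75 -0.4   0.99] M [-0.105  0.094 -0.128] w 14.3 g 30.0
```

servo_tool --deltas '[[[0,0,0],[0,0,-0.015]],[[0,0,0],[0,0,-0.02]],[[0,0,0],[0,0,-0.02]]]'

```text
t: 9.67
ee_pos: [576.2, 190.8, 200.8]
orientation: [2.764, 1.493, 0.0]
ft_force: [-0.4, -0.0, 2.3]
width: 13.8
grasp_force: 30.0
```

```bash
python3 -c "
from h import *
mz();state()"
```

```text
mz -0.145 [-0.129 -0.151 -0.155 -0.145]
t 9.87 tcp [576.2 190.8 200.8] yawy -33.29 zax [ 0.  0. -1.] q [17. 24. 97. -0. 59. 50.] F [-0.13 -0.31  2.24] M [-0.134  0.046 -0.145] w 13.9 g 30.0
```

servo_tool --deltas '[[[0,0,0],[0,0,-0.015]],[[0,0,0],[0,0,-0.03]],[[0,0,0],[0,0,-0.03]]]'

```text
t: 10.12
ee_pos: [576.2, 190.8, 200.8]
orientation: [2.741, 1.535, 0.0]
ft_force: [0.2, -0.4, 2.4]
width: 14.1
grasp_force: 30.0
```

```bash
python3 -c "
from h import *
mz();state()"
```

```text
mz -0.183 [-0.167 -0.13  -0.22  -0.218]
t 10.32 tcp [576.2 190.8 200.7] yawy -31.57 zax [ 0.  0. -1.] q [17. 24. 97. -0. 59. 49.] F [ 0.07 -1.04  3.51] M [-0.123  0.05  -0.218] w 14.0 g 30.0
```

Run:
```python
from h import *
o,M=state()
im=get_image("wrist");P,_,_=pts(im);hook(P,o,M)
D=(P-o["ee_pos"])@M
B=D[(D[:,2]>102)&(D[:,2]<113)&(abs(D[:,0])<34)&(abs(D[:,1])<14)&(abs(D[:,0])>20.5)]
for s in(-1,1):
  Q=B[B[:,0]*s>0]
  if len(Q):print("bar end",s,len(Q),np.median(Q,0).round(1),np.percentile(Q,5,0).round(1),np.percentile(Q,95,0).round(1))
L=P[(np.hypot(P[:,0]-577,P[:,1]-192)<52)&(P[:,2]>58)&(P[:,2]<72)];A=np.c_[L[:,:2]-[577,192],np.ones(len(L))];print("plane",np.linalg.lstsq(A,L[:,2],rcond=None)[0].round(4))
u,v=map(int,proj(im,[577,192,90]));a=im["frame"][v-60:v+60,u-80:u+80]
im=get_image("side");u,v=map(int,proj(im,[576,192,90]));b=im["frame"][v-45:v+45,u-45:u+45]
P,_,_=pts(im);L=P[(np.hypot(P[:,0]-577,P[:,1]-190)<52)&(P[:,2]>58)&(P[:,2]<72)];A=np.c_[L[:,:2]-[577,190],np.ones(len(L))];print("plane",np.linalg.lstsq(A,L[:,2],rcond=None)[0].round(4))
cv2.imwrite("pics/h5.png",np.hstack([cv2.resize(a,(400,300)),cv2.resize(b,(400,300))]))
```

```text
t 10.32 tcp [576.2 190.8 200.7] yawy -31.57 zax [ 0.  0. -1.] q [17. 24. 97. -0. 59. 49.] F [ 0.07 -1.04  3.51] M [-0.123  0.05  -0.218] w 14.0 g 30.0
  hook 40 56 90 [ 8.4 -2.9 40.4] [ 9.6  3.6 55.3]
  hook 62 80 566 [-10.2  -9.9  66. ] [18.5  3.7 76.9]
  hook 85 104 48 [15.3 -9.6 85.5] [ 19.4  -5.  103. ]
  hook 104 114 453 [-14.1  -5.3 105.1] [ 25.7  10.7 110.9]
  hook 113 124 173 [-12.7  -7.2 114.2] [ 19.2   8.4 118.5]
bar end 1 91 [ 25.3   4.9 107.4] [ 21.1   1.8 105.5] [ 29.3   7.3 112. ]
plane [ 1.30000e-03 -9.00000e-04  6.45376e+01]
plane [-9.0000e-04  2.0000e-03  6.4508e+01]
```

View pics/h5.png

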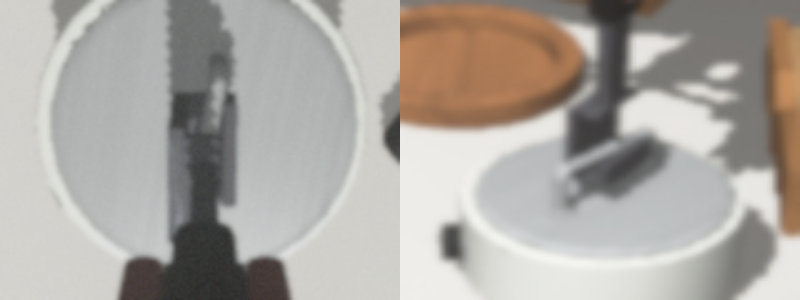

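servo_tool --deltas '[[[0,0,-1],[0,0,-0.015]],[[0,0,-1],[0,0,-0.03]],[[0,0,-1],[0,0,-0.03]]]'

```text
t: 10.67
ee_pos: [575.8, 190.7, 201.3]
orientation: [-2.717, -1.576, 0.001]
ft_force: [0.5, 0.0, -1.7]
width: 13.8
grasp_force: 30.0
```

```bash
python3 -c "
from h import *
mz();state()"
```

```text
mz -0.039 [-0.031 -0.075 -0.031 -0.02 ]
t 10.87 tcp [575.8 190.8 201.3] yawy -29.85 zax [-0.001 -0.    -1.   ] q [17. 24. 97.  0. 59. 47.] F [-1.38 -0.71 -2.4 ] M [-0.043  0.033 -0.02 ] w 13.8 g 30.0
```

servo_tool --deltas '[[[0,0,0],[0,0,-0.02]],[[0,0,0],[0,0,-0.04]],[[0,0,0],[0,0,-0.04]]]'

```text
t: 11.12
ee_pos: [576.0, 190.8, 201.5]
orientation: [-2.685, -1.631, 0.0]
ft_force: [-0.7, -0.7, -2.2]
width: 13.8
grasp_force: 30.0
```

```bash
python3 -c "
from h import *
mz();state()"
```

```text
mz -0.007 [-0.04   0.065 -0.041 -0.012]
t 11.32 tcp [576.1 190.8 201.7] yawy -27.57 zax [-0. -0. -1.] q [17. 24. 97.  0. 59. 45.] F [-0.31 -0.39 -1.64] M [-0.034  0.172 -0.012] w 14.4 g 30.0
```

servo_tool --deltas '[[[0,0,0],[0,0,-0.025]],[[0,0,0],[0,0,-0.045]],[[0,0,0],[0,0,-0.045]]]'

```text
t: 11.57
ee_pos: [576.2, 190.8, 201.7]
orientation: [2.648, 1.691, 0.0]
ft_force: [-0.6, -0.1, -2.3]
width: 14.4
grasp_force: 30.0
```

```bash
python3 -c "
from h import *
mz();state()"
```

```text
mz 0.007 [ 0.004 -0.01   0.024  0.011]
t 11.77 tcp [576.2 190.8 201.7] yawy -24.98 zax [ 0.  0. -1.] q [17. 24. 97. -0. 59. 42.] F [-0.33 -0.03 -1.89] M [-0.04  -0.047  0.011] w 14.1 g 30.0
```

servo_tool --deltas '[[[0,0,0],[0,0,-0.025]],[[0,0,0],[0,0,-0.045]],[[0,0,0],[0,0,-0.045]]]'

```text
t: 12.02
ee_pos: [576.2, 190.8, 201.7]
orientation: [2.609, 1.75, -0.0]
ft_force: [0.2, -0.3, -2.4]
width: 13.8
grasp_force: 30.0
```

```bash
cat >> h.py <<'E'
def rel():
    o,M=state();im=get_image("wrist");P,_,_=pts(im);D=(P-o["ee_pos"])@M
    B=D[(D[:,2]>100)&(D[:,2]<113)&(D[:,0]>20.5)&(D[:,0]<34)&(abs(D[:,1])<14)]
    m=np.median(B,0);print("bar end",len(B),m.round(1),"rel deg",np.degrees(np.arctan2(m[1],m[0])).round(1))
E
python3 -c "
from h import *
mz(3);rel()"
```

```text
mz -0.007 [ 0.01  -0.003 -0.026]
t 12.17 tcp [576.2 190.8 201.7] yawy -22.41 zax [ 0.  0. -1.] q [17. 24. 97.  0. 59. 40.] F [-0.12  0.17 -2.32] M [-0.073 -0.035 -0.026] w 13.6 g 30.0
bar end 88 [ 25.3   4.2 108.4] rel deg 9.5
```

servo_tool --deltas '[[[0,0,0],[0,0,-0.025]],[[0,0,0],[0,0,-0.045]],[[0,0,0],[0,0,-0.045]]]'

```text
t: 12.47
ee_pos: [576.1, 190.8, 201.7]
orientation: [2.569, 1.808, 0.0]
ft_force: [0.1, -0.2, -2.6]
width: 13.6
grasp_force: 30.0
```

```bash
python3 -c "
from h import *
mz();state()"
```

```text
mz -0.03 [-0.035 -0.011 -0.044 -0.031]
t 12.67 tcp [576.1 190.8 201.7] yawy -19.83 zax [ 0. -0. -1.] q [17. 24. 97. -0. 59. 37.] F [-0.59 -0.9  -1.8 ] M [-0.049 -0.022 -0.031] w 13.7 g 30.0
```

servo_tool --deltas '[[[0,0,0],[0,0,-0.025]],[[0,0,0],[0,0,-0.045]],[[0,0,0],[0,0,-0.045]]]'

```text
t: 12.92
ee_pos: [576.1, 190.8, 201.7]
orientation: [-2.528, -1.865, 0.0]
ft_force: [-0.4, -0.1, -1.3]
width: 13.8
grasp_force: 30.0
```

```bash
python3 -c "
from h import *
mz();state()"
```

```text
mz -0.015 [ 0.02  -0.017  0.015 -0.077]
t 13.12 tcp [576.1 190.8 201.7] yawy -17.25 zax [-0.  0. -1.] q [17. 24. 97.  0. 59. 34.] F [-0.96 -0.51 -3.21] M [-0.044 -0.022 -0.077] w 14.1 g 30.0
```

servo_tool --deltas '[[[0,0,0],[0,0,-0.025]],[[0,0,0],[0,0,-0.045]],[[0,0,0],[0,0,-0.045]]]'

```text
t: 13.37
ee_pos: [576.1, 190.8, 201.7]
orientation: [-2.485, -1.922, 0.0]
ft_force: [0.1, -0.0, -2.4]
width: 13.8
grasp_force: 30.0
```

```bash
python3 -c "
from h import *
mz();state()"
```

```text
mz -0.057 [-0.037 -0.039 -0.084 -0.069]
t 13.57 tcp [576.2 190.8 201.7] yawy -14.67 zax [ 0.  0. -1.] q [17. 24. 97.  0. 59. 32.] F [-0.33 -0.9  -2.6 ] M [-0.078 -0.041 -0.069] w 13.7 g 30.0
```

servo_tool --deltas '[[[0,0,0],[0,0,-0.02]],[[0,0,0],[0,0,-0.035]],[[0,0,0],[0,0,-0.035]]]'

```text
t: 13.82
ee_pos: [576.2, 190.8, 201.7]
orientation: [2.452, 1.965, 0.0]
ft_force: [0.2, -0.0, -2.3]
width: 14.0
grasp_force: 30.0
```

```bash
python3 -c "
from h import *
mz();state()"
```

```text
mz -0.037 [ 0.007 -0.05  -0.019 -0.087]
t 14.02 tcp [576.2 190.8 201.7] yawy -12.67 zax [ 0.  0. -1.] q [17. 24. 97.  0. 59. 30.] F [ 0.47  1.05 -1.46] M [-0.058 -0.014 -0.087] w 14.1 g 30.0
```

servo_tool --deltas '[[[0,0,0],[0,0,-0.02]],[[0,0,0],[0,0,-0.04]],[[0,0,0],[0,0,-0.04]]]'

```text
t: 14.27
ee_pos: [576.2, 190.8, 201.7]
orientation: [-2.411, -2.014, -0.0]
ft_force: [-0.2, 0.3, -2.0]
width: 14.1
grasp_force: 30.0
```

```bash
python3 -c "
from h import *
mz();rel()"
```

```text
mz -0.048 [-0.01  -0.076 -0.033 -0.071]
t 14.47 tcp [576.1 190.8 201.7] yawy -10.37 zax [-0.  0. -1.] q [17. 24. 97.  0. 59. 28.] F [ 0.59  0.18 -2.12] M [-0.053 -0.005 -0.071] w 13.9 g 30.0
bar end 92 [ 25.2   4.4 108.4] rel deg 9.9
```

servo_tool --deltas '[[[0,0,0],[0,0,-0.02]],[[0,0,0],[0,0,-0.04]],[[0,0,0],[0,0,-0.04]]]'

```text
t: 14.77
ee_pos: [576.2, 191.0, 201.7]
orientation: [-2.371, -2.061, -0.001]
ft_force: [-0.4, 1.0, -3.3]
width: 13.8
grasp_force: 30.0
```

```bash
python3 -c "
from h import *
mz();state()"
```

```text
mz -0.082 [-0.083 -0.093 -0.091 -0.062]
t 14.97 tcp [576.2 191.  201.7] yawy -8.09 zax [ 0.  0. -1.] q [17. 24. 97.  0. 59. 25.] F [-0.71  0.93 -2.56] M [ 0.334 -0.052 -0.062] w 13.5 g 30.0
```

servo_tool --deltas '[[[0,0,0],[0,0,-0.01]],[[0,0,0],[0,0,-0.02]],[[0,0,0],[0,0,-0.02]]]'

```text
t: 15.22
ee_pos: [576.2, 191.0, 201.7]
orientation: [-2.351, -2.084, -0.001]
ft_force: [-0.0, 3.0, -2.1]
width: 14.2
grasp_force: 30.0
```

```bash
python3 -c "
from h import *
mz();rel()"
```

```text
mz -0.105 [-0.13  -0.105 -0.087 -0.096]
t 15.42 tcp [576.2 191.  201.7] yawy -6.94 zax [ 0.  0. -1.] q [17. 24. 97.  0. 59. 24.] F [-0.49  3.15 -3.98] M [ 0.664 -0.059 -0.096] w 13.7 g 30.0
bar end 92 [ 25.4   4.4 108.5] rel deg 9.9
```

Run:
```python
from h import *
o,M=state()
im=get_image("wrist");P,_,_=pts(im);D=(P-o["ee_pos"])@M
hook(P,o,M)
B=D[(D[:,2]>100)&(D[:,2]<128)&(abs(D[:,0])<36)&(abs(D[:,1])<14)&(abs(D[:,0])>19.8)]
for s in(-1,1):
  Q=B[B[:,0]*s>0]
  if len(Q):print("end",s,len(Q),Q.min(0).round(1),Q.max(0).round(1))
im=get_image("side");P,_,_=pts(im);bar(P,c=(576,189));D=(P-o["ee_pos"])@M
B=D[(D[:,2]>100)&(D[:,2]<128)&(abs(D[:,0])<36)&(abs(D[:,1])<14)&(abs(D[:,0])>19.8)]
for s in(-1,1):
  Q=B[B[:,0]*s>0]
  if len(Q):print("end",s,len(Q),Q.min(0).round(1),Q.max(0).round(1))
u,v=map(int,proj(im,[576,190,90]));b=im["frame"][v-35:v+35,u-35:u+35]
cv2.imwrite("pics/h6.png",cv2.resize(b,(600,600),interpolation=cv2.INTER_CUBIC))
o=ctrl.get_obs();print(o["ft_force"].round(2),o["moment"].round(3))
```

```text
t 15.47 tcp [576.2 191.  201.7] yawy -6.94 zax [ 0.  0. -1.] q [17. 24. 97.  0. 59. 24.] F [-1.01  3.05 -1.89] M [ 0.717 -0.013 -0.102] w 13.5 g 30.0
  hook 40 56 89 [ 8.3 -2.7 40.6] [ 9.5  3.7 55. ]
  hook 62 80 567 [-10.2  -9.6  66.4] [18.3  3.9 77.3]
  hook 85 104 46 [15.5 -9.3 86.9] [ 19.2  -4.7 103.8]
  hook 104 114 460 [-14.5  -5.2 105.2] [ 25.7  10.9 111.4]
  hook 113 124 170 [-12.3  -7.6 113.7] [ 19.2   8.6 117.8]
end 1 119 [ 20.    1.2 106.1] [ 30.3   7.9 127.6]
 bar 103 mid [579.4 186.2] ang 70.4 z [86.8 93.8 96.6] size [11.9 56. ]
end -1 45 [-33.2  -6.9 106.6] [-1.980e+01 -1.000e-01  1.269e+02]
end 1 5 [ 20.4   3.2 107. ] [ 25.1   6.9 109.9]
[ 0.38  2.97 -2.51] [ 0.756 -0.06  -0.162]
```

View pics/h6.png

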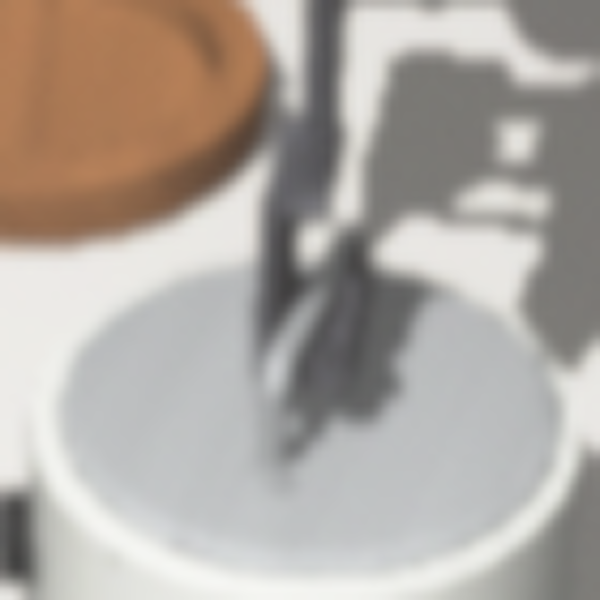

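The side picture shows the bar at about (320,310), still captured in the hook with the lid level. The force is growing, so I take one more small step to confirm the stop.

servo_tool --deltas '[[[0,0,0],[0,0,-0.008]],[[0,0,0],[0,0,-0.015]],[[0,0,0],[0,0,-0.015]]]'

```text
t: 15.82
ee_pos: [576.2, 191.0, 201.7]
orientation: [-2.335, -2.101, -0.001]
ft_force: [-1.2, 3.5, -2.5]
width: 14.2
grasp_force: 30.0
```

```bash
python3 -c "
from h import *
mz(6);rel()"
```

```text
mz -0.212 [-0.241 -0.17  -0.213 -0.237 -0.242 -0.168]
t 16.12 tcp [576.2 190.9 201.7] yawy -6.08 zax [ 0.  0. -1.] q [17. 24. 97.  0. 59. 23.] F [-0.43  3.64 -3.16] M [ 1.037 -0.033 -0.168] w 13.9 g 30.0
bar end 90 [ 25.2   5.2 108.2] rel deg 11.5
```

servo_tool --deltas '[[[0,0,-1],[0,0,0.01]],[[0,0,-2.5],[0,0,0.01]],[[0,0,-4],[0,0,0.01]],[[0,0,-5],[0,0,0.01]],[[0,0,-5.5],[0,0,0.01]]]'

```text
t: 16.58
ee_pos: [575.8, 190.3, 207.0]
orientation: [2.346, 2.089, -0.002]
ft_force: [-0.2, -0.2, -5.8]
width: 13.7
grasp_force: 30.0
```

```bash
python3 -c "
from h import *
mz(3);state()"
```

```text
mz -0.123 [-0.148 -0.123 -0.1  ]
t 16.73 tcp [575.9 190.5 207.1] yawy -6.65 zax [-0.001 -0.001 -1.   ] q [17. 24. 96. -0. 60. 24.] F [-0.68 -0.31 -5.28] M [-0.103  0.139 -0.1  ] w 13.7 g 30.0
```

servo_tool --deltas '[[[0,0,-1],[0,0,0]],[[0,0,-2],[0,0,0]],[[0,0,-2],[0,0,0]]]'

```text
t: 16.98
ee_pos: [576.3, 190.8, 209.4]
orientation: [2.346, 2.089, 0.0]
ft_force: [-1.2, -0.1, -5.0]
width: 13.9
grasp_force: 30.0
```

```bash
python3 -c "
from h import *
mz(3);state()"
```

```text
mz -0.123 [-0.115 -0.16  -0.095]
t 17.13 tcp [576.3 190.8 209.3] yawy -6.64 zax [ 0. -0. -1.] q [17. 24. 96. -0. 60. 24.] F [-0.04 -0.47 -4.44] M [-0.079  0.077 -0.095] w 13.6 g 30.0
```

The lid has passed 2.5 mm and carries only its own weight, so it is free. I continue straight up.

servo_tool --deltas '[[[0,0,-3],[0,0,0]],[[0,0,-7],[0,0,0]],[[0,0,-11],[0,0,0]],[[0,0,-15],[0,0,0]],[[0,0,-18],[0,0,0]]]'

```text
t: 17.55
ee_pos: [576.5, 190.9, 228.2]
orientation: [2.346, 2.089, 0.002]
ft_force: [0.6, 0.8, -4.1]
width: 14.1
grasp_force: 30.0
```

servo_tool --deltas '[[[0,0,-4],[0,0,0]],[[0,0,-8],[0,0,0]],[[0,0,-11],[0,0,0]],[[0,0,-12],[0,0,0]],[[0,0,-12],[0,0,0]]]'

```text
t: 17.97
ee_pos: [576.3, 190.9, 239.6]
orientation: [2.346, 2.089, 0.001]
ft_force: [-0.2, -1.2, -3.8]
width: 14.2
grasp_force: 30.0
```

```bash
cat >> h.py <<'E'
def lidplane():
    o,M=state();im=get_image("wrist");P,_,_=pts(im);c=o["ee_pos"];h=c[2]-145
    L=P[(np.hypot(P[:,0]-c[0],P[:,1]-c[1])<62)&(abs(P[:,2]-h)<8)];A=np.c_[L[:,:2]-c[:2],np.ones(len(L))];s=np.linalg.lstsq(A,L[:,2],rcond=None)[0]
    print("lid plane tilt",s[:2].round(3),"z",s[2].round(1),"expected",h.round(1),"rim",rim(L).round(1));D=(P-c)@M;B=D[(D[:,2]>100)&(D[:,2]<120)&(D[:,0]>20.5)&(D[:,0]<34)&(abs(D[:,1])<14)];print("bar",np.median(B,0).round(1))
    return im
E
python3 -c "
from h import *
lidplane();mz(2)"
```

```text
t 17.97 tcp [576.3 190.9 239.6] yawy -6.65 zax [ 0.001  0.    -1.   ] q [17. 22. 95. -0. 63. 24.] F [-0.21 -1.2  -3.83] M [ 0.004 -0.025  0.02 ] w 14.2 g 30.0
lid plane tilt [ 0.005 -0.002] z 99.3 expected 94.6 rim [577.4 191.6  54.6]
bar [ 26.    4.5 111.5]
mz -0.016 [-0.034  0.001]
```

servo_tool --deltas '[[[9.5,-4.8,0],[0,0,0]],[[23,-11.6,0],[0,0,0]],[[38,-19.3,0],[0,0,0]],[[53.5,-27,0],[0,0,0]],[[68.5,-34.8,0],[0,0,0]]]'

```text
t: 18.53
ee_pos: [548.5, 264.9, 239.0]
orientation: [-2.346, -2.089, 0.0]
ft_force: [-0.3, -0.1, -4.3]
width: 13.9
grasp_force: 30.0
```

servo_tool --deltas '[[[15.2,-7.7,0],[0,0,0]],[[30.5,-15.5,0],[0,0,0]],[[45.7,-23.2,0],[0,0,0]],[[61,-31,0],[0,0,0]],[[74.3,-37.7,0],[0,0,0]]]'

```text
t: 18.95
ee_pos: [519.3, 343.3, 239.0]
orientation: [-2.345, -2.09, 0.0]
ft_force: [-0.6, 0.5, -4.1]
width: 13.7
grasp_force: 30.0
```

servo_tool --deltas '[[[12,-6,0],[0,0,0]],[[23,-11.7,0],[0,0,0]],[[33,-16.7,0],[0,0,0]],[[41,-20.7,0],[0,0,0]],[[47.8,-24.2,0],[0,0,0]]]'

```text
t: 19.37
ee_pos: [501.8, 392.2, 239.1]
orientation: [2.346, 2.089, -0.0]
ft_force: [-0.3, -0.1, -3.3]
width: 13.8
grasp_force: 30.0
```

servo_tool --deltas '[[[0,0,0],[0,0,0]],[[0,0,0],[0,0,0]],[[0,0,0],[0,0,0]]]'

```text
t: 19.62
ee_pos: [502.3, 390.8, 239.1]
orientation: [2.347, 2.088, -0.0]
ft_force: [0.5, -0.1, -3.8]
width: 13.6
grasp_force: 30.0
```

Run:
```python
from h import *
im=lidplane();P,_,_=pts(im)
S=box(P,[430,320,14],[575,465,25]);print("rest",len(S),np.median(S[:,2]));
d=np.hypot(S[:,0]-503,S[:,1]-392);S=S[(d>45)&(d<68)]
f=least_squares(lambda p:np.maximum(np.hypot(S[:,0]-p[0],S[:,1]-p[1])-62,0)+np.minimum(np.hypot(S[:,0]-p[0],S[:,1]-p[1])-49,0),[503,392]);print(f.x.round(1),rim(S).round(1))
```

```text
t 19.62 tcp [502.3 390.8 239.1] yawy -6.67 zax [-0. -0. -1.] q [37. 24. 91. -0. 65. 43.] F [ 0.53 -0.06 -3.75] M [-0.065 -0.098  0.011] w 13.6 g 30.0
lid plane tilt [ 0.03 -0.01] z 98.7 expected 94.1 rim [504.2 391.3  54.5]
bar [ 25.4   4.4 111.5]
rest 1332 19.480105749952514
[503.  392.1] [503.2 392.5  61.5]
```

servo_tool --deltas '[[[1,-1,8],[0,0,0]],[[1,-1,20],[0,0,0]],[[1,-1,32],[0,0,0]],[[1,-1,42],[0,0,0]],[[1,-1,50],[0,0,0]]]'

```text
t: 20.08
ee_pos: [500.6, 391.7, 186.8]
orientation: [-2.347, -2.089, 0.004]
ft_force: [0.0, -0.2, -4.5]
width: 14.1
grasp_force: 30.0
```

servo_tool --deltas '[[[0,0,5],[0,0,0]],[[0,0,9],[0,0,0]],[[0,0,11],[0,0,0]],[[0,0,12],[0,0,0]],[[0,0,12],[0,0,0]]]'

```text
t: 20.5
ee_pos: [501.4, 392.5, 177.3]
orientation: [-2.346, -2.089, -0.001]
ft_force: [-0.1, 1.0, -3.4]
width: 13.7
grasp_force: 30.0
```

Run:
```python
from h import *
lidplane()
```

```text
t 20.5 tcp [501.4 392.5 177.3] yawy -6.65 zax [ 0.  0. -1.] q [37. 28. 94.  0. 58. 44.] F [-0.11  0.99 -3.4 ] M [-0.068 -0.109  0.04 ] w 13.7 g 30.0
lid plane tilt [ 0.007 -0.003] z 37.0 expected 32.3 rim [502.7 393.2  54.6]
bar [ 25.6   4.5 111.3]
```

servo_tool --deltas '[[[-0.5,0.3,3],[0,0,0]],[[-0.5,0.3,6],[0,0,0]],[[-0.5,0.3,8],[0,0,0]],[[-0.5,0.3,9],[0,0,0]],[[-0.5,0.3,10],[0,0,0]]]'

```text
t: 20.97
ee_pos: [501.4, 391.8, 166.9]
orientation: [-2.346, -2.089, 0.0]
ft_force: [-0.5, -0.3, -5.1]
width: 14.0
grasp_force: 30.0
```

servo_tool --deltas '[[[0,0,0.7],[0,0,0]],[[0,0,1.4],[0,0,0]],[[0,0,2.1],[0,0,0]],[[0,0,2.8],[0,0,0]],[[0,0,3.5],[0,0,0]]]'

```text
t: 21.38
ee_pos: [501.8, 392.1, 164.1]
orientation: [2.346, 2.089, 0.001]
ft_force: [-0.5, 0.6, -0.3]
width: 14.0
grasp_force: 30.0
```

Run:
```python
from h import *
lidplane()
```

```text
t 21.38 tcp [501.8 392.1 164.1] yawy -6.65 zax [ 0.001  0.001 -1.   ] q [37. 29. 94.  0. 57. 44.] F [-0.52  0.56 -0.32] M [-0.082  0.008  0.022] w 14.0 g 30.0
lid plane tilt [-0.001 -0.011] z 23.5 expected 19.1 rim [502.6 392.9  61.1]
bar [ 25.6   3.6 111. ]
```

servo_tool --deltas '[[[0,0,3],[0,0,0]],[[0,0,6],[0,0,0]],[[0,0,9],[0,0,0]],[[0,0,12],[0,0,0]],[[0,0,13.5],[0,0,0]]]'

```text
t: 21.85
ee_pos: [501.3, 391.7, 149.5]
orientation: [-2.346, -2.089, 0.001]
ft_force: [0.1, 0.4, -1.9]
width: 14.1
grasp_force: 30.0
```

servo_tool --deltas '[[[0,0,0],[0,0,0.06]],[[0,0,0],[0,0,0.12]],[[0,0,0],[0,0,0.17]],[[0,0,0],[0,0,0.17]]]'

```text
t: 22.18
ee_pos: [501.5, 391.9, 150.0]
orientation: [2.517, 1.88, -0.0]
ft_force: [0.1, 0.5, -1.7]
width: 14.2
grasp_force: 30.0
```

Run:
```python
from h import *
o,M=state();im=get_image("wrist");P,_,_=pts(im);bar(P,49,60,(502.6,393));hook(P,o,M)
L=P[(np.hypot(P[:,0]-502,P[:,1]-392)<50)&(P[:,2]>18)&(P[:,2]<29)];A=np.c_[L[:,:2]-[502,392],np.ones(len(L))];print(np.linalg.lstsq(A,L[:,2],rcond=None)[0].round(4))
```

```text
t 22.18 tcp [501.5 391.9 150. ] yawy -16.49 zax [-0. -0. -1.] q [37. 30. 95. -0. 55. 53.] F [ 0.06  0.52 -1.69] M [-0.025 -0.045  0.01 ] w 14.2 g 30.0
 bar 200 mid [506. 412.] ang 74.7 z [50.  53.8 55.4] size [ 8.4 18.6]
  hook 40 56 90 [ 8.2 -2.8 41. ] [ 9.4  3.6 55.4]
  hook 62 80 551 [-10.5  -9.6  66. ] [18.1  3.8 76.8]
  hook 85 104 209 [11.7 -8.7 86.7] [ 26.5   2.7 101. ]
  hook 104 114 276 [-14.6  -7.4 104.8] [ 19.1  10.9 110.8]
  hook 113 124 208 [-22.7  -8.4 114.3] [ 25.5  11.6 123.9]
[1.30000e-03 9.00000e-04 2.45895e+01]
```

servo_tool --deltas '[[[0,-5,0],[0,0,0]],[[0,-12,0],[0,0,0]],[[0,-20,0],[0,0,0]],[[0,-30,0],[0,0,0]],[[0,-40,0],[0,0,0]]]'

```text
t: 22.65
ee_pos: [461.9, 403.5, 150.2]
orientation: [-2.515, -1.883, 0.0]
ft_force: [-0.0, 0.1, -1.8]
width: 13.8
grasp_force: 30.0
```

servo_tool --deltas '[[[0,0,0],[0,0,0]],[[0,0,-15],[0,0,0]],[[0,0,-40],[0,0,0]],[[0,0,-70],[0,0,0]],[[0,0,-90],[0,0,0]]]'

```text
t: 23.07
ee_pos: [463.4, 403.8, 242.5]
orientation: [-2.515, -1.883, -0.003]
ft_force: [0.9, 0.7, -1.5]
width: 14.1
grasp_force: 30.0
```

Run:
```python
from h import *
o,M=state();im=get_image("wrist");P,_,_=pts(im);bar(P,49,60,(502.6,393));hook(P,o,M)
L=P[(np.hypot(P[:,0]-502,P[:,1]-392)<56)&(P[:,2]>22)&(P[:,2]<29)];A=np.c_[L[:,:2]-[502,392],np.ones(len(L))];print(np.linalg.lstsq(A,L[:,2],rcond=None)[0].round(4),rim(L).round(1))
to([461.6,-54.9,234],0)
```

```text
t 23.07 tcp [463.4 403.8 242.5] yawy -16.35 zax [ 0.002  0.001 -1.   ] q [40. 22. 94. -0. 64. 56.] F [ 0.86  0.65 -1.49] M [ 0.028 -0.106 -0.005] w 14.1 g 30.0
 bar 314 mid [502.3 393.2] ang 75.6 z [51.  54.  55.5] size [ 5.2 55.4]
  hook 40 56 87 [ 8.3 -2.7 40.9] [ 9.4  3.6 55.3]
  hook 62 80 561 [-10.4  -9.6  65.4] [18.4  3.9 76.7]
  hook 85 104 44 [14.9 -9.4 85.9] [ 19.3  -4.8 102.6]
  hook 104 114 281 [-15.   -6.8 104.9] [ 19.   10.9 111. ]
  hook 113 124 300 [-12.4  -5.4 114.7] [ 19.1   7.7 118.7]
[ 1.00000e-04 -7.00000e-04  2.45032e+01] [503.1 392.5  54.2]
t 23.12 tcp [465.  405.1 246.4] yawy -16.35 zax [ 0.006  0.005 -1.   ] q [40. 22. 94. -0. 64. 56.] F [1.84 0.8  1.88] M [ 0.012 -0.14  -0.018] w 14.1 g 30.0
shift [-442.4  126.2   10.1] turnz -0.2854
```

servo_tool --deltas '[[[-20,6,0],[0,0,0]],[[-50,14,0],[0,0,0]],[[-85,24,0],[0,0,0]],[[-120,34,0],[0,0,0]],[[-155,44,0],[0,0,0]]]'

```text
t: 23.53
ee_pos: [461.0, 240.7, 239.7]
orientation: [2.514, 1.884, -0.0]
ft_force: [0.3, 0.5, -1.2]
width: 13.8
grasp_force: 30.0
```

servo_tool --deltas '[[[-35,10,0],[0,0,-0.06]],[[-70,20,0],[0,0,-0.12]],[[-105,30,0],[0,0,-0.18]],[[-140,40,0],[0,0,-0.24]],[[-175,50,0],[0,0,-0.2854]]]'

```text
t: 23.95
ee_pos: [459.7, 58.5, 240.0]
orientation: [2.218, 2.225, 0.0]
ft_force: [1.0, 0.1, -2.3]
width: 13.6
grasp_force: 30.0
```

servo_tool --deltas '[[[-30,0,0],[0,0,0]],[[-60,0,0],[0,0,0]],[[-85,0,0],[0,0,0]],[[-105,0,0],[0,0,0]],[[-115,0,0],[0,0,0]]]'

```text
t: 24.37
ee_pos: [459.9, -56.8, 240.0]
orientation: [2.223, 2.219, -0.0]
ft_force: [0.4, 0.1, -0.5]
width: 13.6
grasp_force: 30.0
```

servo_tool --deltas '[[[0,0,0],[0,0,0]],[[0,0,0],[0,0,0]],[[0,0,0],[0,0,0]]]'

```text
t: 24.62
ee_pos: [460.1, -54.1, 240.0]
orientation: [-2.221, -2.221, -0.0]
ft_force: [0.9, 0.5, -0.8]
width: 13.9
grasp_force: 30.0
```

Run:
```python
from h import *
to([461.4,-54.9,234],0);im=get_image("wrist");P,_,_=pts(im);o,M=state();hook(P,o,M)
H=box(P,[410,-120,44],[520,10,55]);print(cv2.minAreaRect(H[:,:2].astype(np.float32)),len(H))
```

```text
t 24.62 tcp [460.1 -54.1 240. ] yawy -0.0 zax [-0.  0. -1.] q [ -8.   9. 112.   0.  59.  -8.] F [ 0.9   0.52 -0.76] M [ 0.001 -0.077 -0.019] w 13.9 g 30.0
shift [-0.8  1.3  6. ] turnz -0.0001
t 24.67 tcp [460.1 -53.9 240.1] yawy 0.03 zax [-0.  0. -1.] q [ -8.   9. 112.   0.  59.  -8.] F [ 1.13 -0.79 -1.51] M [-0.041 -0.136  0.026] w 13.5 g 30.0
  hook 40 56 90 [ 7.8 -2.7 40.4] [ 9.1  3.9 55.1]
  hook 62 80 562 [-10.7  -9.5  65.7] [18.2  4.  76.9]
  hook 85 104 44 [14.6 -9.3 86. ] [ 18.9  -4.7 102.1]
  hook 104 114 280 [-15.3  -7.1 105. ] [ 18.6  11.  111.2]
  hook 113 124 302 [-12.5  -5.2 114.6] [ 18.7   7.8 118.7]
((463.73486328125, -53.448402404785156), (70.11035919189453, 79.88971710205078), 0.2514423429965973) 3434
```

servo_tool --deltas '[[[-0.5,2,10],[0,0,0]],[[-0.5,2,25],[0,0,0]],[[-0.5,2,40],[0,0,0]],[[-0.5,2,52],[0,0,0]],[[-0.5,2,58],[0,0,0]]]'

```text
t: 25.08
ee_pos: [461.2, -54.5, 180.2]
orientation: [-2.219, -2.221, 0.002]
ft_force: [-0.7, 0.2, -0.4]
width: 13.8
grasp_force: 30.0
```

servo_tool --deltas '[[[0,0,2],[0,0,0]],[[0,0,6],[0,0,0]],[[0,0,10],[0,0,0]],[[0,0,15],[0,0,0]],[[0,0,20],[0,0,0]]]'

```text
t: 25.5
ee_pos: [462.6, -55.5, 162.2]
orientation: [2.221, 2.22, 0.001]
ft_force: [0.1, -0.0, -0.2]
width: 14.0
grasp_force: 30.0
```

Run:
```python
from h import *
state()
```

```text
t 25.5 tcp [462.6 -55.5 162.2] yawy -0.03 zax [ 0.001 -0.    -1.   ] q [ -8.  16. 116.   0.  48.  -8.] F [ 0.13 -0.01 -0.22] M [-0.056 -0.094  0.011] w 14.0 g 30.0
```

servo_tool --deltas '[[[0.5,0,8],[0,0,0]],[[0.5,0,16],[0,0,0]],[[0.5,0,23],[0,0,0]],[[0.5,0,27],[0,0,0]],[[0.5,0,29],[0,0,0]]]'

```text
t: 25.92
ee_pos: [461.6, -54.9, 132.2]
orientation: [-2.221, -2.22, 0.001]
ft_force: [0.2, 0.1, -0.5]
width: 13.6
grasp_force: 30.0
```

servo_tool --deltas '[[[0,0,0.5],[0,0,0]],[[0,0,1],[0,0,0]],[[0,0,1],[0,0,0]]]'

```text
t: 26.17
ee_pos: [462.3, -55.0, 132.3]
orientation: [2.222, 2.221, 0.0]
ft_force: [0.4, -0.2, -1.2]
width: 13.4
grasp_force: 30.0
```

Run:
```python
from h import *
state()
```

```text
t 26.17 tcp [462.3 -55.  132.3] yawy -0.04 zax [ 0. -0. -1.] q [ -8.  19. 117.   0.  44.  -8.] F [ 0.36 -0.16 -1.22] M [-0.073 -0.069  0.041] w 13.4 g 30.0
```

servo_tool --deltas '[[[0,0,0.5],[0,0,0]],[[0,0,1],[0,0,0]],[[0,0,1.4],[0,0,0]],[[0,0,1.7],[0,0,0]],[[0,0,1.7],[0,0,0]]]'

```text
t: 26.58
ee_pos: [462.3, -55.0, 130.7]
orientation: [2.222, 2.221, 0.0]
ft_force: [0.6, -0.3, 0.8]
width: 14.1
grasp_force: 30.0
```

Run:
```python
from h import *
state()
```

```text
t 26.58 tcp [462.3 -55.  130.7] yawy -0.04 zax [ 0. -0. -1.] q [ -8.  19. 117.  -0.  44.  -8.] F [ 0.61 -0.31  0.85] M [-0.002 -0.04  -0.007] w 14.1 g 30.0
```

Contact with the pocket floor. I open slowly, then rise.

servo_tool --deltas '[[[0,0,0],[0,0,0]],[[0,0,0],[0,0,0]],[[0,0,0],[0,0,0]],[[0,0,0],[0,0,0]],[[0,0,0],[0,0,0]]]' --grip -0.3

```text
t: 27.0
ee_pos: [462.2, -55.0, 130.5]
orientation: [2.222, 2.221, 0.0]
ft_force: [0.5, -0.2, -0.0]
width: 43.7
grasp_force: 0.0
```

servo_tool --deltas '[[[0,0,0],[0,0,0]],[[0,0,0],[0,0,0]],[[0,0,0],[0,0,0]],[[0,0,0],[0,0,0]],[[0,0,0],[0,0,0]]]'

```text
t: 27.42
ee_pos: [462.2, -54.9, 130.5]
orientation: [-2.222, -2.221, -0.0]
ft_force: [0.6, 0.2, 0.5]
width: 57.2
grasp_force: 0.0
```

servo_tool --deltas '[[[0,0,-15],[0,0,0]],[[0,0,-40],[0,0,0]],[[0,0,-70],[0,0,0]],[[0,0,-100],[0,0,0]],[[0,0,-120],[0,0,0]]]'

```text
t: 27.83
ee_pos: [462.8, -55.0, 253.0]
orientation: [2.221, 2.219, 0.002]
ft_force: [0.6, -0.3, 0.3]
width: 57.2
grasp_force: 0.0
```

servo_tool --deltas '[[[0,0,0],[0,0,0]],[[0,0,0],[0,0,0]],[[0,0,0],[0,0,0]]]'

```text
t: 28.08
ee_pos: [461.5, -54.8, 249.6]
orientation: [-2.221, -2.22, 0.001]
ft_force: [-0.3, 0.8, 0.0]
width: 57.3
grasp_force: 0.0
```

Run:
```python
from h import *
state()
im=get_image("wrist");P,_,_=pts(im)
for a,b in((53,75),(75,105),(112,140),(140,168),(168,180)):
    Q=box(P,[440,-85,a],[485,-15,b])
    if len(Q): print(" lifter",a,b,len(Q),np.percentile(Q,2,0).round(1),np.percentile(Q,98,0).round(1))
im=get_image("side");cv2.imwrite("pics/end.png",cv2.resize(im["frame"][190:450,200:480],(646,600)))
```

```text
t 28.08 tcp [461.5 -54.8 249.6] yawy -0.04 zax [-0.001  0.    -1.   ] q [ -8.   9. 111.  -0.  60.  -8.] F [-0.31  0.83  0.02] M [-0.062 -0.076  0.028] w 57.3 g 0.0
 lifter 53 75 230 [453.3 -66.9  54.1] [466.9 -37.1  72.6]
 lifter 75 105 38 [459.8 -47.   76.9] [466.6 -45.8  95.8]
 lifter 112 140 118 [456.7 -45.6 115.1] [469.8 -41.9 139.6]
 lifter 140 168 188 [456.5 -59.1 140.7] [470.  -41.9 167.7]
 lifter 168 180 533 [456.7 -64.3 168.3] [469.2 -42.6 172.6]
```

View pics/end.png

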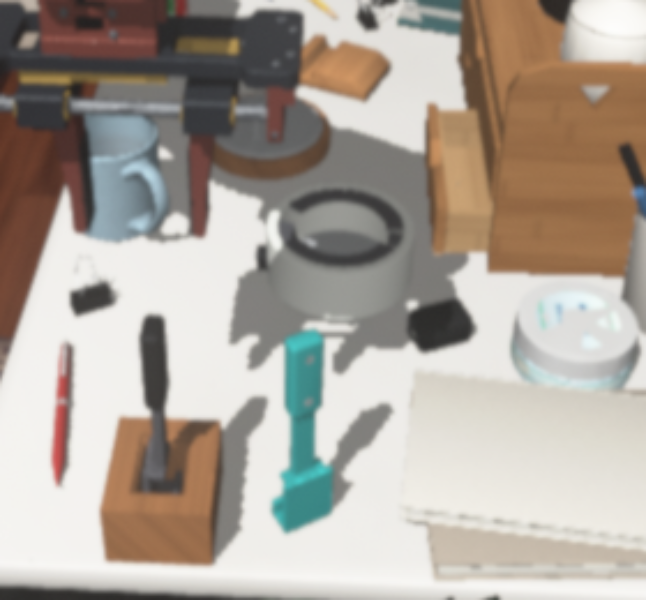

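The side picture shows the warmer open at (345,235) and the lid in its rest at (270,130). The lifter stands upright in its holder at (155,400), and nothing else has moved.

```bash
python3 -c "
from workcell import close_job
print(close_job())"
```

```text
the job is handed in; nothing more can be done
None
```

The job is handed in at about 28 s: the lid was unlocked by turning it to the stop, lifted off level and set in the round rest, and the lifter is back upright in its holder, with nothing else seen to have moved.

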